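# Let the small trackball through a sprung feeder gate

### The arm

A 7-joint arm with a two-finger parallel gripper is mounted at the origin on a cart in front of the work surface, level with it; the furniture and walls round the work are solid. World frame = base frame: x ahead of the robot, y to its left, z up, the work surface at z = 0. Lengths are in mm, angles in rad, forces in N, time in s.
With the tool pointing down it reaches from about 400 to 850 mm from the base axis. Payload 4.4 kg.
Tool frame: the origin (TCP) lies between the finger pads; the fingertips stand 8 mm ahead of it and the grasp point (between the pads) lies 11 mm behind it; z points along the fingers, y is the direction in which the jaws open and shut (so a half turn about z gives the same grasp; the last joint's range is limited). The gripper opens to 94 mm and grips with 3 to 60 N. Pads are 16 mm wide; open, the fingers measure 119 mm over their backs; the gripper's body (75 mm by 177 mm) begins 78 mm behind the grasp point.
Start: joints at [1.167, 0.628, 0.038, 1.517, -0.027, 0.996, -0.02], TCP at [215.448, -613.271, 176.378] pointing down, gripper open.
Joint ranges: [-3.06, 3.06], [-0.37, 2.12], [-1.25, 1.32], [0.18, 2.47], [-1.1, 4.24], [0.23, 1.98], [-2.94, 2.94]. Speed limits (rad/s): [2.57, 2.57, 3.14, 3.14, 3.14, 3.14, 3.14].

### API

Orientations are given as a unit quaternion [w, x, y, z].
In Python, from plant import readout, eyes, robot gives the robot as it stands.
- The arm moves only by the tool step_arm, never from a script. Its argument "series" is a list that holds one entry, the list of rows, each a list of 5 numbers: the opening, from 0 (shut) to 1 (fully open), then the shift along the tool's x, y, z in mm, then the turn about the tool's z in degrees. A call has exactly 5 rows; each row shifts and turns the commanded pose from where the row before left it, along the tool's axes as they then stand; what a row does not reach is not made up. A row lasts 1/8 s, in which the tool goes at most 62.5 mm and 10.7 degrees, less where a joint would pass 70% of its speed; a pose out of reach is approached as far as the arm can. A call is refused whole if a number of a shift passes 62.5 or a number of a turn 10.7, either way. A call with a gripper value outside its range is refused whole. The fingers move at their own pace and stop on an object; the grip force is fixed at half the most. Time passes only in rows, so rows that do not move let the fingers close, or fill a call up. It gives the time, the measured TCP pose, the force and the opening at its end, in the units of the state.
- readout.sense(): the state, without advancing time (a new reading comes with each control period).
- eyes.grab_frame(name): name is "side" or "top" or "wrist"; returns (picture, depth): 420x560x3 uint8, blue, green, red; 420x560 float32, mm along the optical axis (not along the pixel's ray), 0 where there is no reading.
- eyes.camera_model(name): a dict with "intrinsics" (3x3 intrinsics, pixels), "k1" (the pictures are not rectified: a ray, as slopes to the right and down, at radius r is drawn at 1 + k1 r^2 times it, then the intrinsics apply), "world_to_cam" (4x4, takes a point from world to camera coordinates). Camera axes: x right, y down, z forward; pixel columns grow to the right and rows downward; lengths in mm; the calibration is good to about 2 mm. A picture is of the moment at which its call begins: read the wrist's pose just before it. camera_model takes no time and is no camera call; for the wrist camera it gives the pose at the moment of the call.
- robot.finish_job(): hands the job in, once; it reports no verdict.
The state is a dict: "time_s": time; "joint_pos": joint angles; "qvel": joint speeds; "effort": joint torques, N m; "ee_pos": TCP position; "eef_rot": TCP orientation; "contact_force": force on the tool from outside, world axes, zero at the start; "wrist_torque": the same for the moment, N m; "grip_width": opening from 0.0 (shut) to 1.0 (fully open).
Only numpy, scipy, OpenCV 4.12 (cv2) and the standard library are available. Lean on these libraries where they do the work, as an engineer would, in place of code of your own. Each camera call takes 0.05 s, during which the arm holds its last target. There are 200 camera calls.

### The job

Load the ball feeder through the open top of its chute: drop in the small ball first, then the large one, so that both lie behind the closed gate. Then pull the spring-loaded gate up by its knob to half of its travel (24 mm up), so that the small ball rolls out into the tray while the large one stays back in the chute, and finish still holding the gate there at half travel. Do not shift the loose mouse, the black tape roll or the sticky pad.

Things in the scene. Friction and masses are not known exactly. Their poses are not given: they have to be found in the camera images.
- feeder: Ball feeder fixed to the desk, grey and aluminium, 250 long (its x) x 90 wide x 148 mm high. Origin: on the desk, right under the gate; x points from the gate back up the chute, z up. Two posts at y = +-26 to +-36 mm just in front of the gate carry a bridge (top 148 mm high). Ticks on the posts' fronts, 85, 109, 133 mm high: the gate plate's top edge closed, half and fully open.
- chute_mouth (a point): Middle of the chute's open top, level with its walls' tops, 100 mm above the desk, at x = +85 mm of the feeder. The chute reaches from x = +4 to +130 mm, 50 mm wide inside, side walls 5 mm thick. Its floor falls at 12 degrees to the gate: 48 mm high under this point, 30 mm at the gate. Balls dropped in roll down to the gate.
- tray (a point): Middle of the floor of the catch tray in front of the gate, at x = -58 mm of the feeder. The tray reaches from x = -12 to -104 mm, 60 mm wide inside, walls 46 mm high, floor 9 to 17 mm above the desk.
- gate (a joint): Height of the smooth steel gate plate above closed, in m: 0 closed, 0.024 half travel, 0.048 fully open. It slides straight up; a spring and its weight pull it shut, about 3.5 N when closed, 8 N at half, 12.5 N fully open. It falls shut when let go. At half travel the opening over the chute floor is 24 mm.
- gate_knob (a point): Centre of the gate's black cylindrical knob, upright, 22 mm in diameter and 24 mm tall, on a thin steel stem straight above the feeder's origin; 174 mm above the desk when the gate is closed (knob from 162 to 186 mm), and it rises with the gate. Nothing stands beside it above 148 mm.
- ball_small: Small grey plastic ball, 18 mm in diameter, about 15 g. Origin: its centre, 31 mm above the desk at the start, where it sits on a black tube 15 mm in diameter, 24 mm high, on a round foot 40 mm in diameter and 5 mm high.
- ball_large: Large grey plastic ball, 36 mm in diameter, about 45 g. Origin: its centre, 32 mm above the desk at the start, where it sits on a black tube 28 mm in diameter, 18 mm high, on a round foot 44 mm in diameter and 5 mm high.
- mouse_right_a: Bystander: loose dark grey computer mouse, 108x55x37 mm, origin at the centre of its underside.
- tape_black: Bystander: loose roll of black tape lying flat, 55 mm in diameter, 19 mm high, origin at the centre of its underside.
- sticky_pad: Bystander: loose pad of sticky notes, 76x76x12 mm, origin at the centre of its underside.
There are look-alikes about, which are no part of the job. What is shaped like the ball_large but blue is not meant.

How it is judged (in metres and radians):
On the way, in this order (a step that is already met when the one before it is completed fails the run):
1. the small ball lies in the chute behind the closed gate (x of ball_small in the frame of feeder between 0.004 and 0.13 m and y of ball_small in the frame of feeder between -0.025 and 0.025 m and z of ball_small in the frame of feeder between 0.03 and 0.092 m and contact force between the fingers and ball_small below 0.05 N and value of joint gate below 0.004 m), for 0.2 s.
2. the large ball lies in the chute too, the gate still closed (x of ball_large in the frame of feeder between 0.004 and 0.13 m and y of ball_large in the frame of feeder between -0.025 and 0.025 m and z of ball_large in the frame of feeder between 0.03 and 0.092 m and x of ball_small in the frame of feeder between 0.004 and 0.13 m and y of ball_small in the frame of feeder between -0.025 and 0.025 m and z of ball_small in the frame of feeder between 0.03 and 0.092 m and contact force between the fingers and ball_large below 0.05 N and value of joint gate below 0.004 m), for 0.2 s.
3. the gate is held at half travel, the small ball is out in the tray and the large one is still in the chute (value of joint gate between 0.02 and 0.028 m and velocity of joint gate between -0.01 and 0.01 m/s and contact force between the fingers and feeder above 2 N and x of ball_small in the frame of feeder between -0.106 and -0.012 m and y of ball_small in the frame of feeder between -0.032 and 0.032 m and z of ball_small in the frame of feeder between 0.005 and 0.045 m and x of ball_large in the frame of feeder between 0.004 and 0.13 m and y of ball_large in the frame of feeder between -0.025 and 0.025 m and z of ball_large in the frame of feeder between 0.03 and 0.092 m and contact force between the fingers and ball_small below 0.05 N and contact force between the fingers and ball_large below 0.05 N), for 0.5 s.
At the end, for the whole second after the job is handed in: The robot's fingers hold the gate still at half travel (24 mm, within 4 mm either way), the small ball lies in the tray in front of the gate and the large ball in the chute behind it, neither touched by the fingers (all of step 3); the arm keeps its last pose, push and grip.
It fails at once if the large ball gets out into the tray (x of ball_large in the frame of feeder between -0.106 and -0.012 m and y of ball_large in the frame of feeder between -0.032 and 0.032 m and z of ball_large in the frame of feeder between 0.005 and 0.045 m).
It fails at once if the mouse is shifted by more than 30 mm (distance of mouse_right_a from where it was at the start of the episode above 0.03 m).
It fails at once if the tape roll is shifted by more than 30 mm (distance of tape_black from where it was at the start of the episode above 0.03 m).
It fails at once if the sticky pad is shifted by more than 30 mm (distance of sticky_pad from where it was at the start of the episode above 0.03 m).
It also fails if it takes over 69 s, if anything falls off the work surface, if the arm or the gripper's body presses on something with over 40 N, if the wrist force passes 120 N, or if a joint passes its speed limit or range.

## Working session

There is one attempt and no reset: what is moved stays moved. The work goes in short steps, Python scripts to look and compute and a tool call to move; the robot and the scene stay as the last step left them, time stands still between calls to the robot, and variables do not carry over. Pictures are saved under pics/ and viewed, about 8 in all and at most 12, crops included, and the job is handed in when it is done.

Besides the shell and the picture viewer there is one more tool, called after ">>>" by a JSON object that holds its "fn" and its "kwargs". step_arm: Moves the arm, as the interface text tells. Its arguments: {"type":"object","properties":{"series":{"type":"array","items":{"type":"array","items":{"type":"array","items":{"type":"number"}}}}},"required":["series"]}

```bash
mkdir -p pics
cat > h.py <<'E'
import numpy as np, cv2
from plant import readout, eyes, robot
def grab(n):
    m=eyes.camera_model(n); p,d=eyes.grab_frame(n); return p,d,m
def toworld(u,v,z,m):
    K=np.array(m["intrinsics"],float); T=np.linalg.inv(np.array(m["world_to_cam"],float))
    k=m["k1"]; u=np.asarray(u,float);v=np.asarray(v,float);z=np.asarray(z,float)
    q=cv2.undistortPoints(np.stack([u.ravel(),v.ravel()],1)[:,None],K,np.array([k,0,0,0,0.]))[:,0]
    P=np.c_[q*z.ravel()[:,None],z.ravel()]
    return P@T[:3,:3].T+T[:3,3]
def pix(P,m):
    T=np.array(m["world_to_cam"],float);r=cv2.Rodrigues(T[:3,:3])[0]
    return cv2.projectPoints(np.asarray(P,float).reshape(-1,1,3),r,T[:3,3],np.array(m["intrinsics"],float),np.array([m["k1"],0,0,0,0.]))[0][:,0]
E
python3 - <<'E'
from h import *
print(readout.sense())
for n in("top","side"):
    p,d,m=grab(n); cv2.imwrite(f"pics/{n}0.png",p); np.savez(f"{n}0.npz",p=p,d=d)
    T=np.linalg.inv(np.array(m["world_to_cam"]));print(n,T.round(2).tolist(),m["k1"],np.array(m["intrinsics"]).tolist())
E
```

```text
{'time_s': 0.0, 'joint_pos': array([ 1.16720589,  0.62932142,  0.03842841,  1.5183409 , -0.02697364,
        0.99630096, -0.01999947]), 'qvel': array([-0.00102174,  0.00052006,  0.00138029,  0.00031662,  0.00123931,
        0.0002592 ,  0.0003774 ]), 'effort': array([ 1.08715882e-03, -5.49733543e+01,  1.14428971e+00, -1.86635739e+01,
       -5.21111162e-02,  2.37086340e-02,  1.46602611e-04]), 'ee_pos': array([ 215.20305207, -612.5885001 ,  175.47862065]), 'eef_rot': array([-9.10028933e-04,  9.85768429e-01,  1.68106354e-01, -1.73847773e-04]), 'contact_force': array([-0.73994452,  0.27766412, -0.62579593]), 'wrist_torque': array([0.00704618, 0.05916707, 0.01476437]), 'grip_width': 1.0012530890229783}
top [[0.01, -0.99, 0.14, 322.18], [-1.0, -0.0, 0.02, -63.41], [-0.02, -0.14, -0.99, 1311.89], [0.0, 0.0, 0.0, 1.0]] 0.034394219874914006 [[452.03117971422046, 0.0, 281.0363860054271], [0.0, 452.03117971422046, 211.6434279840383], [0.0, 0.0, 1.0]]
side [[0.85, -0.34, 0.41, -86.42], [-0.53, -0.57, 0.63, -914.39], [0.02, -0.75, -0.66, 1033.56], [0.0, 0.0, 0.0, 1.0]] 0.016342940936180248 [[546.2948143421773, 0.0, 280.32676907724147], [0.0, 546.2948143421773, 207.7517602114045], [0.0, 0.0, 1.0]]
```

View pics/top0.png

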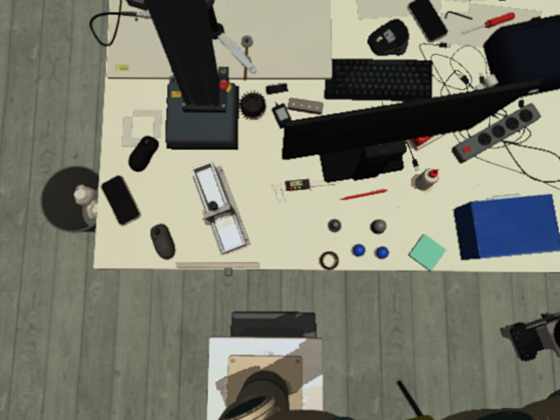

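View pics/side0.png

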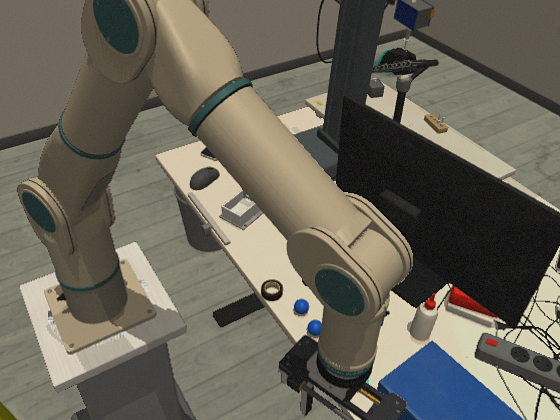

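Top view: the candidates are grey balls at (334,225) and (379,226), and blue look-alikes at (359,250) and (382,252). The tape roll is at (329,260), the pad at (427,252) and the mouse at (162,241). The feeder is around (220,208), with its knob at about (213,206) and the tray at the lower end.

Run:
```python
from h import *
m=eyes.camera_model("top");z=np.load("top0.npz");p,d=z["p"],z["d"]
a=cv2.resize(p[150:275,150:275],None,fx=4.6,fy=4.6,interpolation=2)[:570]
b=cv2.resize(p[205:275,310:400],None,fx=5,fy=5,interpolation=2)
cv2.imwrite("pics/c1.png",np.hstack([cv2.resize(a,(400,400)),cv2.resize(b,(400,311)).copy() if 0 else cv2.copyMakeBorder(cv2.resize(b,(400,311)),0,89,0,0,0)]))
V,U=np.mgrid[0:420,0:560];W=toworld(U,V,d,m).reshape(420,560,3)
for n,(u,v,r) in dict(A=(334,225,9),B=(379,226,10),b1=(359,250,9),b2=(382,252,9),tape=(329,260,12),pad=(427,252,22),mouse=(162,241,20)).items():
    S=W[v-r:v+r+1,u-r:u+r+1].reshape(-1,3); S=S[(S[:,2]>9)]
    print(n,len(S),"mid",((S.max(0)+S.min(0))/2).round(),"ext",np.ptp(S,axis=0).round(),"top",S[:,2].max().round(1), "toppts",np.median(S[S[:,2]>S[:,2].max()-5],0).round(1))
F=W[155:258,185:255].reshape(-1,3)
for lo,hi in((155,200),(140,153),(92,106),(38,52)):
    S=F[(F[:,2]>lo)&(F[:,2]<hi)]; 
    if len(S)>3: print(lo,hi,len(S),S.mean(0).round(1),cv2.minAreaRect(S[:,:2].astype(np.float32)))
```

```text
A 49 mid [ 402. -137.  660.] ext [ 159.  147. 1303.] top 1311.9 toppts [ 322.2  -63.4 1311.9]
B 133 mid [ 403. -200.  661.] ext [ 162.  273. 1303.] top 1311.9 toppts [ 322.2  -63.4 1311.9]
b1 127 mid [ 368. -171.  665.] ext [  92.  215. 1294.] top 1311.9 toppts [ 322.2  -63.4 1311.9]
b2 128 mid [ 366. -203.  662.] ext [  87.  279. 1299.] top 1311.9 toppts [ 322.2  -63.4 1311.9]
tape 167 mid [ 358. -133.  661.] ext [  72.  139. 1301.] top 1311.9 toppts [ 322.2  -63.4 1311.9]
pad 646 mid [ 384. -285.  660.] ext [ 123.  443. 1303.] top 1311.9 toppts [ 322.2  -63.4 1311.9]
mouse 623 mid [396. 138. 661.] ext [ 147.  403. 1303.] top 1311.9 toppts [ 322.2  -63.4 1311.9]
155 200 71 [499.3 130.7 184.4] ((500.23590087890625, 122.3936996459961), (19.523117065429688, 39.42974853515625), 4.7813005447387695)
140 153 181 [491.1 127.9 148.4] ((493.6748352050781, 128.69676208496094), (22.976118087768555, 74.41104888916016), 20.61361312866211)
92 106 243 [572.9 162.2 100.3] ((556.5147705078125, 150.26687622070312), (153.89918518066406, 71.96360778808594), 20.170202255249023)
38 52 524 [524.5 142.   45.4] ((509.6166076660156, 133.18765258789062), (236.35787963867188, 71.94247436523438), 20.328134536743164)
```

View pics/c1.png

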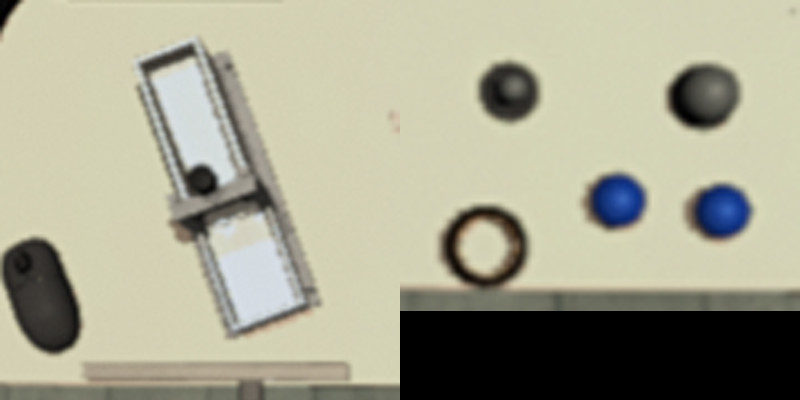

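The crop shows A (334,225) as a small ball inside a wider dark foot, so that's ball_small. B (379,226) is the large grey ball. Both blue ones are look-alikes. The feeder's chute points away from the robot. I'll redo the measurement without the depth dropouts.

Run:
```python
from h import *
m=eyes.camera_model("top");z=np.load("top0.npz");p,d=z["p"],z["d"]
V,U=np.mgrid[0:420,0:560];W=toworld(U,V,d,m).reshape(420,560,3); W[d<=0]=np.nan
for n,(u,v,r) in dict(A=(334,225,9),B=(379,226,10),b1=(359,250,9),b2=(382,252,9),tape=(329,260,12),pad=(427,252,22),mouse=(162,241,20)).items():
    S=W[v-r:v+r+1,u-r:u+r+1].reshape(-1,3); t=S[np.abs(S[:,2])<4];S=S[(S[:,2]>9)&(S[:,2]<80)]
    T=S[S[:,2]>S[:,2].max()-6]
    print(n,len(S),"mid",((S.max(0)+S.min(0))/2).round(),"ext",np.ptp(S,axis=0).round(),"top",S[:,2].max().round(1),len(T),T.mean(0).round(1),"desk",t[:,2].mean().round(1))
F=W[155:258,185:255].reshape(-1,3)
S=F[(F[:,2]>155)&(F[:,2]<200)];T=S[S[:,2]>180];print("knob",len(S),len(T),np.median(T,0),np.ptp(T,axis=0))
S=F[(F[:,2]>94)&(F[:,2]<106)];
a=np.deg2rad(20.2)
for a in np.deg2rad([19.7,20.2,20.7]):
    x=np.array([np.cos(a),np.sin(a)]);y=np.array([-x[1],x[0]])
    for lo,hi in((94,106),(143,153),(38,52)):
        S=F[(F[:,2]>lo)&(F[:,2]<hi)][:,:2]; print(lo,np.percentile(S@x,[0,2,98,100]).round(1),np.percentile(S@y,[0,2,98,100]).round(1))
# ball pixel centres: brightness blobs
g=p.max(2)
for (u,v) in ((334,225),(379,226)): print(g[v-8:v+9,u-9:u+10])
```

```text
A 48 mid [ 467. -194.   26.] ext [29. 32. 33.] top 42.5 22 [ 470.5 -194.6   39.2] desk 0.4
B 132 mid [ 466. -319.   33.] ext [38. 34. 48.] top 56.9 10 [ 467.9 -321.1   52.8] desk 0.3
b1 125 mid [ 398. -261.   29.] ext [31. 34. 23.] top 40.7 20 [ 397.3 -260.2   37. ] desk 0.4
b2 127 mid [ 392. -327.   26.] ext [34. 32. 26.] top 38.7 43 [ 393.1 -328.    34.9] desk 0.4
tape 165 mid [ 369. -178.   18.] ext [51. 49. 15.] top 25.5 59 [ 367.3 -177.1   21.5] desk 0.6
pad 642 mid [ 394. -457.   14.] ext [102. 100.  10.] top 18.9 244 [ 394.8 -456.6   14.6] desk 0.3
mouse 616 mid [416. 302.  27.] ext [106.  75.  36.] top 45.6 32 [412.6 299.1  41.3] desk 0.8
knob 71 58 [501.14374602 131.72466734 187.07955731] [18.30275572 20.40970526 11.33311714]
94 [497.4 500.7 650.2 651.7] [-82.6 -75.2 -11.1 -10.3]
143 [496.2 497.5 518.8 519.6] [-82.6 -81.8  -9.3  -7.9]
38 [406.4 408.3 623.9 643.1] [-83.6 -82.1 -12.4 -10.9]
94 [497.2 500.5 649.7 651.1] [-87.1 -79.9 -16.5 -15.1]
143 [496.  497.1 518.3 519. ] [-86.9 -86.2 -13.8 -12.4]
38 [406.1 408.  623.6 642.5] [-87.2 -86.1 -16.6 -15.1]
94 [496.4 500.3 649.2 6
[... 2198 characters left out ...]
  83  94 106 117 120 111  99  91  97 153 206
  216]
 [105  31   8  19  36  55  69  79  87  98 103 104 101  93  82  97 156 207
  215]
 [115  37   9  12  27  46  62  71  81  86  91  94  91  83  80 115 178 210
  214]
 [134  57  12   8  15  34  50  64  72  78  81  81  78  71  89 150 202 213
  213]
 [175 106  35   7   7  15  32  47  58  63  68  66  61  73 130 193 213 214
  212]
 [207 167  93  31   7   3  11  22  34  44  47  46  52 102 171 210 215 211
  212]
 [215 205 167 101  50  17  10  16  24  35  39  63 101 155 201 215 212 212
  212]
 [214 215 205 178 134  97  81  71  70  80  98 138 181 201 212 213 213 212
  211]
 [212 213 214 209 200 190 176 158 154 167 189 201 211 215 213 212 212 212
  212]]
```

```bash
cat >> h.py <<'E'
from scipy.spatial.transform import Rotation as R
def delta(target,yaw=None):
    s=readout.sense(); q=s["eef_rot"]; Q=R.from_quat([q[1],q[2],q[3],q[0]]); M=Q.as_matrix()
    d=np.array(target)-s["ee_pos"]; yw=np.degrees(np.arctan2(M[1,0],M[0,0]))
    print("t",round(s["time_s"],2),"pos",s["ee_pos"].round(1),"yaw",yw.round(2),"grip",round(s["grip_width"],3),"F",s["contact_force"].round(1),"tilt",M[:,2].round(3))
    print("tool delta",(M.T@d).round(1), "turn",None if yaw is None else round(yw-yaw,2))
E
python3 - <<'E'
from h import *
m=eyes.camera_model("top");z=np.load("top0.npz");p,d=z["p"],z["d"]
V,U=np.mgrid[0:420,0:560];W=toworld(U,V,d,m).reshape(420,560,3); W[d<=0]=np.nan
for n,(u0,u1,v0,v1) in dict(mon=(270,480,80,180),col=(150,260,0,150)).items():
    S=W[v0:v1,u0:u1].reshape(-1,3)
    for lo,hi in((60,150),(150,300),(300,450),(450,900)):
        T=S[(S[:,2]>lo)&(S[:,2]<hi)]
        if len(T)>5: print(n,lo,hi,len(T),T.min(0).round(),T.max(0).round(), "at ymax",T[T[:,1].argmax()].round(),"at xmin",T[T[:,0].argmin()].round())
delta([470,-194.5,176],20.2)
E
```

```text
mon 60 150 870 [ 588. -569.   60.] [878.  -6. 150.] at ymax [854.  -6.  60.] at xmin [ 588. -458.   91.]
mon 150 300 3491 [ 601. -557.  150.] [727. -43. 300.] at ymax [654. -43. 155.] at xmin [ 601. -250.  245.]
mon 300 450 4735 [ 629. -496.  300.] [715. -51. 410.] at ymax [635. -51. 311.] at xmin [629. -75. 388.]
col 60 150 4361 [695.  28.  60.] [1058.  348.  150.] at ymax [957. 348.  60.] at xmin [695. 198.  62.]
col 150 300 1199 [794. 121. 150.] [1036.  226.  300.] at ymax [797. 226. 155.] at xmin [794. 217. 168.]
col 300 450 1633 [794. 108. 300.] [865. 213. 450.] at ymax [798. 213. 302.] at xmin [794. 135. 311.]
col 450 900 2123 [793.  97. 450.] [864. 212. 584.] at ymax [825. 212. 484.] at xmin [793. 181. 513.]
t 0.1 pos [ 215.3 -612.7  175.6] yaw 19.35 grip 1.0 F [ 0.4  0.3 -0.2] tilt [-0.001  0.001 -1.   ]
tool delta [ 3.789e+02 -3.101e+02  1.000e-01] turn -0.85
```

>>> {"fn": "step_arm", "kwargs": {"series": [[[1, 38, -31, 0, 0], [1, 38, -31, 0, 0], [1, 38, -31, 0, 0], [1, 38, -31, 0, 0], [1, 38, -31, 0, -0.9]]]}}

```text
time_s: 0.72
ee_pos: [343.9, -402.4, 176.2]
eef_rot: [-0.0, 0.984, 0.176, -0.0]
contact_force: [-0.1, -0.2, -0.0]
grip_width: 1.001
```

>>> {"fn": "step_arm", "kwargs": {"series": [[[1, 38, -31, 0, 0], [1, 38, -31, 0, 0], [1, 38, -31, 0, 0], [1, 38, -31, 0, 0], [1, 32, -31, 0, 0]]]}}

```text
time_s: 1.35
ee_pos: [463.1, -193.2, 176.2]
eef_rot: [-0.0, 0.984, 0.176, -0.0]
contact_force: [-0.0, -0.1, 0.7]
grip_width: 1.002
```

Run:
```python
from h import *
delta([470,-194.5,100],20.2)
p,d,m=grab("wrist"); cv2.imwrite("pics/w1.png",p); np.savez("w1.npz",p=p,d=d)
print(pix([[470,-194.5,31],[467,-321,32]],m), np.linalg.inv(m["world_to_cam"]).round(2).tolist())
```

```text
t 1.35 pos [ 463.1 -193.2  176.2] yaw 20.29 grip 1.002 F [-0.  -0.1  0.7] tilt [-0.  0. -1.]
tool delta [ 6.   3.7 76.2] turn 0.09
[[284.92700941 179.29682765]
 [400.93715471 224.87285204]] [[0.35, -0.9, -0.25, 534.6], [-0.94, -0.33, -0.09, -166.03], [-0.0, 0.27, -0.96, 385.47], [0.0, 0.0, 0.0, 1.0]]
```

View pics/w1.png

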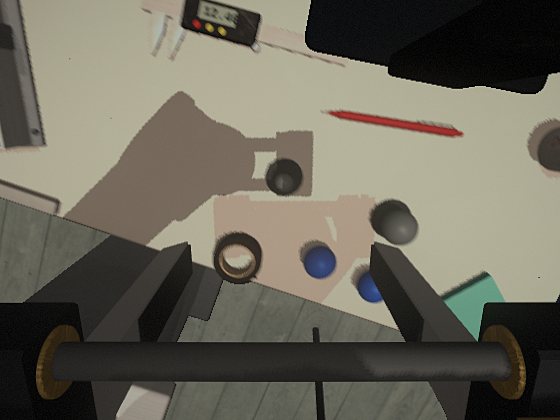

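The wrist view shows the small ball on its foot at about (284,177) and the large grey one at (395,222). The blue balls are at (320,262) and (371,288), and the tape is at (238,257). I'll fit spheres to get the ball centres.

```bash
cat >> h.py <<'E'
from scipy.optimize import least_squares
def ballfit(p,d,m,u,v,w,r,c0):
    V,U=np.mgrid[v-w:v+w+1,u-w:u+w+1]; S=toworld(U,V,d[v-w:v+w+1,u-w:u+w+1],m)
    S=S[(d[v-w:v+w+1,u-w:u+w+1].ravel()>0)]; S=S[(np.abs(np.linalg.norm(S-c0,axis=1)-r)<6)&(S[:,2]>c0[2]-2)]
    f=least_squares(lambda c:np.linalg.norm(S-c,axis=1)-r,c0,loss="soft_l1"); print(len(S),f.x.round(1),np.abs(f.fun).mean().round(2)); return f.x
E
python3 - <<'E'
from h import *
m=eyes.camera_model("wrist");z=np.load("w1.npz");p,d=z["p"],z["d"]
c=ballfit(p,d,m,284,177,14,9,np.array([470,-194.5,31.])); print(pix(c,m))
c2=ballfit(p,d,m,395,222,26,18,np.array([467,-321,32.])); print(pix(c2,m))
g=p.max(2); print(g[162:194:2,264:306:2])
delta([c[0],c[1],22],20.2)
E
```

```text
251 [ 470.  -188.5   31.9] 0.39
[[285.4038269 183.1341301]]
841 [ 468.1 -314.1   32.5] 0.44
[[400.66859229 228.23835458]]
[[180 182 175 167 130  97  58  45  47  48  45  47  46  49  47  49 104 126
  124 122 123]
 [181 185 146  94  84  59  65  46  46  47  47  47  47  48  47  49  42 100
  123 124 124]
 [181 166 127  71  60  62  63  48  46  48  47  45  49  48  49  48  48  44
  127 122 123]
 [182 150 113  57  61  63  52  46  48  47  47  47  50  45  51  48  49  46
   62 128 125]
 [185 139  56  63  60  52  52  44  46  46  48  48  47  49  51  49  49  50
   46 108 123]
 [164 112  54  64  55  52  45  48  47  48  45  45  44  48  46  49  49  47
   46 103 125]
 [153  91  61  60  56  46  49  50  58  55  56  58  51  44  50  50  49  49
   50  84 126]
 [160  75  62  61  51  49  54  61  69  68  65  65  61  55  45  50  48  49
   48  79 121]
 [134  67  62  62  44  48  58  72  82  79  66  66  65  64  54  51  50  49
   48  82 115]
 [125  70  47  49  46  50  66  82  91  96  73  71  64  66  59  50  50  51
   49  88 123]
 [125  84  47  47  47  51  69  84  94  88  75  72  71  66  60  52  48  52
   48  98 126]
 [124 103  41  49  46  47  68  84  95  90  72  70  69  66  59  55  50  50
   73 101 127]
 [124 127  51  47  48  47  60  83  95  85  69  70  66  63  59  51  49  59
   93 118 123]
 [123 123 126  41  48  48  48  62  75  68  64  65  65  58  57  50  46  84
  111 125 123]
 [154 128 115 136  33  45  49  49  57  63  63  62  57  54  49  49  81 102
  123 123 125]
 [183 178 186 187 172  72  47  50  50  50  52  49  49  45  70  93 106 121
  123 124 124]]
t 1.4 pos [ 466.  -186.2  176.1] yaw 20.75 grip 1.001 F [2.  4.4 0.1] tilt [ 0.002  0.005 -1.   ]
tool delta [  2.4   4.2 154.1] turn 0.55
```

The model I used was for the pose after the arm had moved on, since it was still settling. I'll let it settle and measure again.

>>> {"fn": "step_arm", "kwargs": {"series": [[[1, 0, 0, 10, 0], [1, 0, 0, 20, 0], [1, 0, 0, 10, 0], [1, 0, 0, 0, 0], [1, 0, 0, 0, 0]]]}}

```text
time_s: 2.02
ee_pos: [462.4, -195.6, 136.7]
eef_rot: [0.0, 0.985, 0.175, 0.0]
contact_force: [0.0, 0.1, 0.3]
grip_width: 0.997
```

Run:
```python
from h import *
delta([470,-194.5,20],20.2)
p,d,m=grab("wrist"); cv2.imwrite("pics/w2.png",p); np.savez("w2.npz",p=p,d=d)
for c0,r in(([470,-194.5,31],9),([467,-321,32],18)):
    u,v=pix(c0,m)[0].round().astype(int); print(u,v)
    c=ballfit(p,d,m,u,v,30,r,np.array(c0,float)); print(pix(c,m).round(1)); 
    delta([c[0],c[1],22],20.2)
V,U=np.mgrid[0:420,0:560];W=toworld(U,V,d,m)[d.ravel()>0]; print("desk",np.median(W[np.abs(W[:,2])<5,2]))
```

```text
t 2.02 pos [ 462.4 -195.6  136.7] yaw 20.2 grip 0.997 F [0.  0.1 0.3] tilt [ 0.001 -0.    -1.   ]
tool delta [  7.5   1.5 116.7] turn -0.0
283 187
327 [ 466.7 -196.2   31.8] 0.4
[[283.6 190.8]]
t 2.08 pos [ 462.6 -195.5  136.9] yaw 20.22 grip 1.001 F [ 0.  -0.3  0.5] tilt [ 0.001 -0.    -1.   ]
tool delta [  3.5   2.  114.9] turn 0.02
413 237
1204 [ 463.8 -321.7   33.2] 0.42
[[412.1 240.6]]
t 2.08 pos [ 462.6 -195.5  136.9] yaw 20.22 grip 1.001 F [ 0.  -0.3  0.5] tilt [ 0.001 -0.    -1.   ]
tool delta [-42.6 118.7 114.9] turn 0.02
desk 0.9194499225199877
```

>>> {"fn": "step_arm", "kwargs": {"series": [[[0.7, 4, 1.5, 20, 0], [0.5, 0, 0, 30, 0], [0.5, 0, 0, 20, 0], [0.5, 0, 0, 5, 0], [0.5, 0, 0, 0, 0]]]}}

```text
time_s: 2.7
ee_pos: [467.0, -195.2, 61.8]
eef_rot: [0.0, 0.984, 0.176, 0.0]
contact_force: [-0.1, 0.7, 0.4]
grip_width: 0.519
```

Run:
```python
from h import *
delta([467,-196,22],20.2)
p,d,m=grab("wrist"); 
c0=[467,-196,31];u,v=pix(c0,m)[0].round().astype(int)
c=ballfit(p,d,m,u,v,40,9,np.array(c0,float)); q=pix(c,m)[0];print(q.round(1)); delta([c[0],c[1],22],20.2)
x,y=q.astype(int);cv2.circle(p,(x,y),2,(0,0,255),-1)
cv2.imwrite("pics/w3.png",p)
```

```text
t 2.7 pos [ 467.  -195.2   61.8] yaw 20.25 grip 0.519 F [-0.1  0.7  0.4] tilt [ 0.001 -0.    -1.   ]
tool delta [-0.3  0.8 39.8] turn 0.05
540 [ 466.6 -196.2   32. ] 0.37
[282.8 222.1]
t 2.75 pos [ 467.2 -195.3   62.2] yaw 20.25 grip 0.505 F [-0.4 -0.3  0.2] tilt [ 0.001 -0.001 -1.   ]
tool delta [-1.   0.6 40.2] turn 0.05
```

View pics/w3.png

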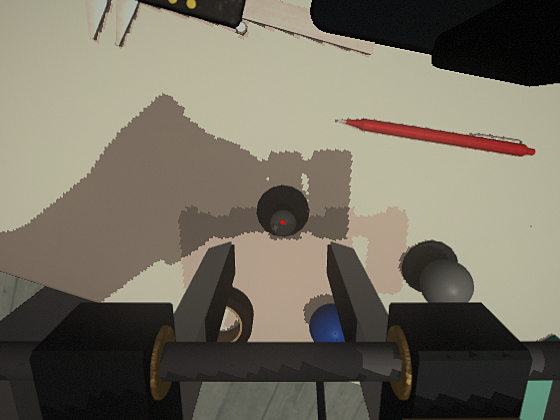

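The red dot sits on the small ball at (283,222), midway between the fingers' inner edges at 235 and 328. I'll descend, grip and lift.

>>> {"fn": "step_arm", "kwargs": {"series": [[[0.5, -0.8, 0.5, 15, 0], [0.5, 0, 0, 20, 0], [0.5, 0, 0, 5, 0], [0.5, 0, 0, 0, 0], [0, 0, 0, 0, 0]]]}}

```text
time_s: 3.38
ee_pos: [466.5, -195.9, 21.8]
eef_rot: [0.0, 0.984, 0.176, 0.0]
contact_force: [0.2, -0.5, 0.0]
grip_width: 0.428
```

>>> {"fn": "step_arm", "kwargs": {"series": [[[0, 0, 0, 0, 0], [0, 0, 0, 0, 0], [0, 0, 0, 0, 0], [0, 0, 0, 0, 0], [0, 0, 0, 0, 0]]]}}

```text
time_s: 4.0
ee_pos: [466.0, -195.7, 21.4]
eef_rot: [0.0, 0.984, 0.176, 0.0]
contact_force: [0.5, 0.2, 0.8]
grip_width: 0.002
```

>>> {"fn": "step_arm", "kwargs": {"series": [[[0, 0, 0, -20, 0], [0, 0, 0, -40, 0], [0, 0, 0, -50, 0], [0, 0, 0, -20, 0], [0, 0, 0, 0, 0]]]}}

```text
time_s: 4.62
ee_pos: [467.1, -196.2, 152.8]
eef_rot: [0.001, 0.984, 0.176, 0.002]
contact_force: [-0.4, 0.5, -0.8]
grip_width: 0.003
```

Run:
```python
from h import *
delta([580.7,160.8,152],20.2)
p,d,m=grab("wrist"); s=readout.sense();e=s["ee_pos"];u,v=pix(e+[0,0,9],m)[0].round().astype(int);print(u,v)
cv2.imwrite("pics/w4.png",p[200:,150:420])
ballfit(p,d,m,u,v,40,9,e+[0,0,9])
```

```text
t 4.62 pos [ 467.1 -196.2  152.8] yaw 20.25 grip 0.003 F [-0.4  0.5 -0.8] tilt [ 0.003 -0.001 -1.   ]
tool delta [ 230.1 -295.6    0.7] turn 0.05
280 242
0 [ 466.1 -195.7  160.5] nanh.py:24: RuntimeWarning: Mean of empty slice.
  f=least_squares(lambda c:np.linalg.norm(S-c,axis=1)-r,c0,loss="soft_l1"); print(len(S),f.x.round(1),np.abs(f.fun).mean().round(2)); return f.x
  ret = ret.dtype.type(ret / rcount)
```

View pics/w4.png

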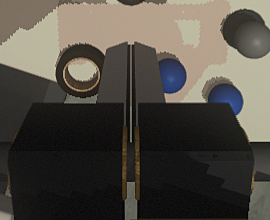

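The fingers closed fully, so the grasp missed. I'll open and find the ball.

>>> {"fn": "step_arm", "kwargs": {"series": [[[1, 0, 0, 0, 0], [1, 0, 0, 0, 0], [1, 0, 0, 0, 0], [1, 0, 0, 0, 0], [1, 0, 0, 0, 0]]]}}

```text
time_s: 5.3
ee_pos: [466.0, -195.7, 151.3]
eef_rot: [-0.0, 0.984, 0.176, -0.0]
contact_force: [-0.5, 0.0, 0.4]
grip_width: 0.502
```

Run:
```python
from h import *
delta([467,-196,22],20.2)
p,d,m=grab("wrist"); np.savez("w5.npz",p=p,d=d,T=m["world_to_cam"])
cv2.imwrite("pics/w5.png",p)
V,U=np.mgrid[0:420,0:560];W=toworld(U,V,d,m).reshape(420,560,3);W[d<=0]=np.nan
k=(np.hypot(W[...,0]-467,W[...,1]+196)<25)&(W[...,2]>8)
print(k.sum(),W[k].max(0),W[k].mean(0)); c0=[467,-196,31];u,v=pix(c0,m)[0].round().astype(int);print(u,v)
ballfit(p,d,m,u,v,30,9,np.array(c0,float))
```

```text
t 5.3 pos [ 466.  -195.7  151.3] yaw 20.25 grip 0.502 F [-0.5  0.   0.4] tilt [-0.  0. -1.]
tool delta [  0.9   0.6 129.3] turn 0.05
5197 [ 491.99080847 -171.45938245  297.98478872] [ 479.68320776 -200.72874889  252.28442838]
282 190
301 [ 466.7 -196.2   32. ] 0.39
```

View pics/w5.png

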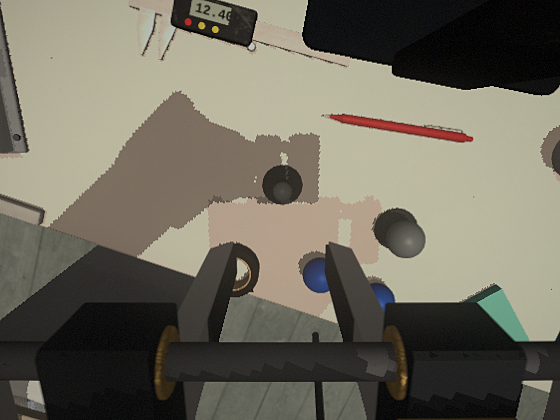

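The ball still sits untouched on its post at (282,187), so the fingers closed beside it. I'll check where the fingertips really are against the reported TCP.

Run:
```python
from h import *
m=eyes.camera_model("wrist");z=np.load("w5.npz");p,d=z["p"],z["d"];m["world_to_cam"]=z["T"]
e=np.array([466,-195.7,151.3]);a=np.deg2rad(20.25);X=np.array([np.cos(a),np.sin(a),0]);Y=np.array([np.sin(a),-np.cos(a),0]);
V,U=np.mgrid[0:420,0:560];W=toworld(U,V,d,m).reshape(420,560,3);W[d<=0]=np.nan
L=(W-e)@np.array([X,Y,[0,0,-1]]).T
k=(L[...,2]<20)&(np.abs(L[...,1])<60)
for lo in range(-60,20,8):
  for s in(-1,1):
    q=k&(L[...,2]>=lo)&(L[...,2]<lo+8)&(L[...,1]*s>0)
    if q.sum()>5: print(lo,s,q.sum(),L[q].min(0).round(1),L[q].max(0).round(1), np.median(L[q],0).round(1))
print("tip proj",pix([e+s*Y*24+8*np.array([0,0,-1])+X*t for s in(-1,1) for t in (-8,8)],m).round(1))
```

```text
-60 -1 289 [ -9.4 -36.3 -60. ] [  9. -24. -52.] [  8.  -27.5 -56.2]
-60 1 283 [ -9.3  22.7 -60. ] [  8.8  35.  -52. ] [  8.   25.8 -56.1]
-52 -1 243 [ -9.2 -35.8 -52. ] [  9.  -24.  -44.1] [  8.  -27.3 -47.9]
-52 1 246 [ -9.2  22.6 -51.9] [  8.8  34.4 -44. ] [  8.   25.7 -48.3]
-44 -1 215 [ -9.2 -36.  -44. ] [  8.8 -24.  -36. ] [  7.9 -26.5 -39.9]
-44 1 208 [ -9.3  22.6 -44. ] [  8.8  34.7 -36. ] [  7.9  25.6 -40.4]
-36 -1 96 [ -9.3 -32.4 -35.7] [  8.7 -23.9 -29.4] [  6.7 -25.  -33.2]
-36 1 106 [ -9.2  22.6 -36. ] [  8.8  30.8 -29.2] [  6.7  23.6 -33.5]
tip proj [[243.5 243.7]
 [242.8 219.5]
 [319.6 243.7]
 [320.4 219.5]]
```

Depth puts the fingertips 29 mm behind the reported TCP, not 8 mm ahead of it. So the reported tool point is about 37 mm below the real one, which is why I closed above the ball. I'll descend to z=12, which is safe under either reading, and check there.

>>> {"fn": "step_arm", "kwargs": {"series": [[[0.5, 0.6, 0.3, 30, 0], [0.5, 0, 0, 45, 0], [0.5, 0, 0, 45, 0], [0.5, 0, 0, 19, 0], [0.5, 0, 0, 0, 0]]]}}

```text
time_s: 5.98
ee_pos: [465.6, -195.4, 11.2]
eef_rot: [-0.001, 0.984, 0.176, -0.001]
contact_force: [-0.4, -0.7, 0.8]
grip_width: 0.497
```

```bash
cat >> h.py <<'E'
def tips(p,d,m,e):
    a=np.deg2rad(20.2);B=np.array([[np.cos(a),np.sin(a),0],[np.sin(a),-np.cos(a),0],[0,0,-1]])
    V,U=np.mgrid[0:420,0:560];W=toworld(U,V,d,m).reshape(420,560,3);W[d<=0]=np.nan
    L=(W-e)@B.T
    for s in(-1,1):
        q=(np.abs(L[...,2]+42)<25)&(L[...,1]*s>5)&(L[...,1]*s<60)&(np.abs(L[...,0])<12)
        T=L[q]; print("finger",s,len(T),"tool z max",np.percentile(T[:,2],99).round(1),"inner y",np.percentile(np.abs(T[:,1]),3).round(1),"x",np.percentile(T[:,0],[2,98]).round(1))
    return L
E
python3 - <<'E'
from h import *
delta([467,-196,-15],20.2)
e=readout.sense()["ee_pos"];p,d,m=grab("wrist"); L=tips(p,d,m,e)
c0=[467,-196,31];u,v=pix(c0,m)[0].round().astype(int)
c=ballfit(p,d,m,u,v,50,9,np.array(c0,float)); cv2.imwrite("pics/w6.png",p)
E
```

```text
t 5.97 pos [ 465.6 -195.4   11.2] yaw 20.26 grip 0.497 F [-0.4 -0.7  0.8] tilt [-0.003  0.001 -1.   ]
tool delta [ 1.2  1.1 26.2] turn 0.06
finger -1 1215 tool z max -22.7 inner y 5.8 x [-8.1  8.8]
finger 1 1306 tool z max -21.6 inner y 6.0 x [-8.   8.8]
840 [ 466.5 -196.2   32. ] 0.33
```

View pics/w6.png

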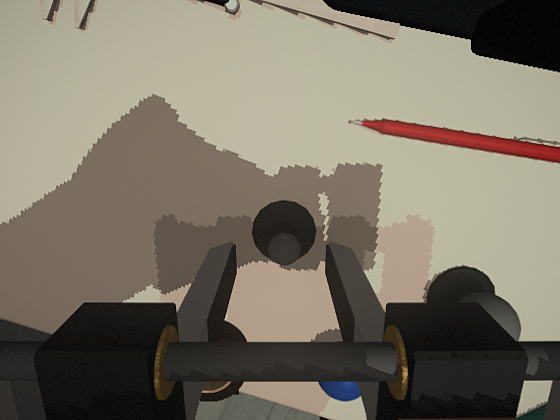

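The fingertips are still at about ball-top height, level with the ball at (285,248), so the camera reading is right and the TCP offset is real. I'll go down another 26 mm and grip.

>>> {"fn": "step_arm", "kwargs": {"series": [[[0.5, 0.8, 0.8, 8, 0], [0.5, 0, 0, 10, 0], [0.5, 0, 0, 8, 0], [0.5, 0, 0, 0, 0], [0, 0, 0, 0, 0]]]}}

```text
time_s: 6.65
ee_pos: [467.8, -196.3, -13.6]
eef_rot: [0.0, 0.984, 0.176, 0.0]
contact_force: [-0.8, -0.7, 0.2]
grip_width: 0.426
```

>>> {"fn": "step_arm", "kwargs": {"series": [[[0, 0, 0, 0, 0], [0, 0, 0, 0, 0], [0, 0, 0, 0, 0], [0, 0, 0, 0, 0], [0, 0, 0, 0, 0]]]}}

```text
time_s: 7.28
ee_pos: [467.8, -196.3, -13.5]
eef_rot: [0.0, 0.984, 0.176, 0.0]
contact_force: [-0.6, 0.6, 1.9]
grip_width: 0.174
```

Gripped: width 0.174 is about 16 mm. I'll lift and carry it.

>>> {"fn": "step_arm", "kwargs": {"series": [[[0, 0, 0, -15, 0], [0, 0, 0, -35, 0], [0, 0, 0, -45, 0], [0, 0, 0, -35, 0], [0, 5, -6, 0, 0]]]}}

```text
time_s: 7.9
ee_pos: [472.1, -190.0, 119.6]
eef_rot: [0.002, 0.985, 0.175, 0.003]
contact_force: [-0.3, 0.3, -0.9]
grip_width: 0.171
```

>>> {"fn": "step_arm", "kwargs": {"series": [[[0, 20, -25, 0, 0], [0, 35, -45, 0, 0], [0, 40, -52, 0, 0], [0, 40, -52, 0, 0], [0, 35, -45, 0, 0]]]}}

```text
time_s: 8.52
ee_pos: [551.5, 72.3, 115.6]
eef_rot: [-0.0, 0.984, 0.176, -0.001]
contact_force: [0.4, -1.0, -0.5]
grip_width: 0.175
```

>>> {"fn": "step_arm", "kwargs": {"series": [[[0, 25, -35, 0, 0], [0, 17, -22, 0, 0], [0, 8, -10, 0, 0], [0, 4, -4, 0, 0], [0, 0, 0, 0, 0]]]}}

```text
time_s: 9.15
ee_pos: [578.0, 153.6, 116.1]
eef_rot: [0.0, 0.985, 0.175, -0.0]
contact_force: [-0.2, -1.8, -0.2]
grip_width: 0.173
```

Run:
```python
from h import *
delta([580.7,160.8,115],20.2)
e=readout.sense()["ee_pos"];p,d,m=grab("wrist")
cv2.imwrite("pics/w7.png",p); np.savez("w7.npz",p=p,d=d,T=m["world_to_cam"],e=e)
V,U=np.mgrid[0:420,0:560];W=toworld(U,V,d,m).reshape(-1,3)[d.ravel()>0]
D=W-[500.9,131.5,0];a=np.deg2rad(20.2);s=D[:,0]*np.cos(a)+D[:,1]*np.sin(a);t=-D[:,0]*np.sin(a)+D[:,1]*np.cos(a)
k=(np.abs(W[:,2]-100)<4)&(np.abs(t)<45)&(s>-20)&(s<160); print("walls",k.sum(),np.percentile(s[k],[0,2,98,100]).round(1),np.percentile(t[k],[0,2,98,100]).round(1))
for lo in range(10,120,30):
    q=k&(s>=lo)&(s<lo+30); print(lo,q.sum(),np.percentile(t[q],[1,99]).round(1), np.percentile(t[q&(t<0)],99).round(1) if (q&(t<0)).any() else 0, np.percentile(t[q&(t>0)],1).round(1) if (q&(t>0)).any() else 0)
```

```text
t 9.15 pos [578.  153.6 116.1] yaw 20.19 grip 0.173 F [-0.2 -1.8 -0.2] tilt [-0.001 -0.001 -1.   ]
tool delta [ 5.  -5.8  1.1] turn -0.01
walls 2639 [ -4.6  -0.4 131.  131.6] [-29.1 -28.2  30.8  31.7]Traceback (most recent call last):
  File "<stdin>", line 9, in <module>
    return _quantile_unchecked(
        a, q, axis, out, overwrite_input, method, keepdims, weights)
    return _ureduce(a,
                    func=_quantile_ureduce_func,
    ...<5 lines>...
                    overwrite_input=overwrite_input,
                    method=method)
    r = func(a, **kwargs)
    result = _quantile(arr,
                       quantiles=q,
    ...<2 lines>...
                       out=out,
                       weights=wgt)
    slices_having_nans = np.isnan(arr[-1, ...])
                                  ~~~^^^^^^^^^
IndexError: index -1 is out of bounds for axis 0 with size 0
```

View pics/w7.png

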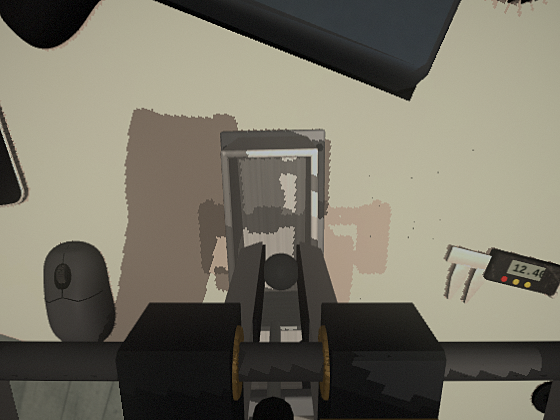

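The ball is held at (281,271) above the chute. Seen from the wrist, the wall centreline and end put the feeder origin at about (497,131). I'll shift onto the centreline, lower slightly into the chute and release with a small opening.

>>> {"fn": "step_arm", "kwargs": {"series": [[[0, -1, -4, 0, 0], [0, 0, -3, 0, 0], [0, 0, 0, 10, 0], [0, 0, 0, 10, 0], [0, 0, 0, 0, 0]]]}}

```text
time_s: 9.82
ee_pos: [573.9, 160.6, 95.0]
eef_rot: [0.0, 0.984, 0.176, -0.001]
contact_force: [0.6, -0.0, 0.2]
grip_width: 0.172
```

```bash
cat >> h.py <<'E'
O=np.array([497.1,131.2]);A=np.deg2rad(20.2);FX=np.array([np.cos(A),np.sin(A)]);FY=np.array([-FX[1],FX[0]])
def feed(P): return np.array([(P[:2]-O)@FX,(P[:2]-O)@FY,P[2]]).round(1)
def world(s,t,z): return np.r_[O+s*FX+t*FY,z]
E
python3 - <<'E'
from h import *
e=readout.sense()["ee_pos"];print(feed(e));delta(world(82,0,50),20.2)
E
```

```text
[82.2  1.1 95. ]
t 9.82 pos [573.9 160.6  95. ] yaw 20.25 grip 0.172 F [ 0.6 -0.   0.2] tilt [-0.002 -0.001 -1.   ]
tool delta [-0.1  1.1 45. ] turn 0.05
```

>>> {"fn": "step_arm", "kwargs": {"series": [[[0, 0, 1, 15, 0], [0, 0, 0, 18, 0], [0, 0, 0, 12, 0], [0, 0, 0, 0, 0], [0.24, 0, 0, 0, 0]]]}}

```text
time_s: 10.45
ee_pos: [575.5, 160.1, 51.5]
eef_rot: [-0.0, 0.984, 0.176, 0.0]
contact_force: [0.7, -0.4, 0.4]
grip_width: 0.229
```

>>> {"fn": "step_arm", "kwargs": {"series": [[[0.24, 0, 0, 0, 0], [0.24, 0, 0, 0, 0], [0.24, 0, 0, -15, 0], [0.24, 0, 0, -35, 0], [0.24, 0, 0, -40, 0]]]}}

```text
time_s: 11.08
ee_pos: [575.0, 160.0, 143.1]
eef_rot: [0.0, 0.984, 0.176, -0.0]
contact_force: [0.5, -0.1, 0.1]
grip_width: 0.237
```

Run:
```python
from h import *
e=readout.sense()["ee_pos"];print(feed(e));delta([462.6,-322,115],20.2)
p,d,m=grab("wrist")
cv2.imwrite("pics/w8.png",p[100:,120:440])
p,d,m=grab("top");cv2.imwrite("pics/t8.png",cv2.resize(p[150:275,150:275],None,fx=4,fy=4,interpolation=2))
```

```text
[8.310e+01 1.000e-01 1.431e+02]
t 11.07 pos [575.  160.  143.1] yaw 20.25 grip 0.237 F [ 0.5 -0.1  0.1] tilt [-0. -0. -1.]
tool delta [-272.3  413.3   28.1] turn 0.05
```

View pics/w8.png

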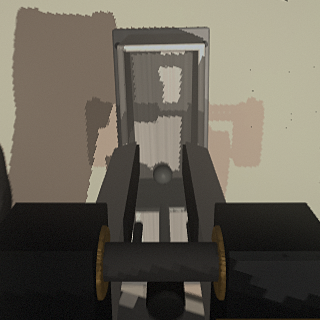

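The small ball is lying in the chute at crop (163,173) and rolling towards the gate. Next is the large ball.

>>> {"fn": "step_arm", "kwargs": {"series": [[[0.6, -3, 15, 0, 0], [0.6, -15, 35, 0, 0], [0.6, -33, 50, 0, 0], [0.6, -42, 60, 0, 0], [0.6, -43, 60, 0, 0]]]}}

```text
time_s: 11.8
ee_pos: [527.6, -75.2, 140.4]
eef_rot: [0.0, 0.984, 0.175, -0.001]
contact_force: [0.2, 0.3, -0.3]
grip_width: 0.597
```

>>> {"fn": "step_arm", "kwargs": {"series": [[[0.6, -43, 60, 0, 0], [0.6, -38, 52, 0, 0], [0.6, -30, 40, 0, 0], [0.6, -17, 26, 0, 0], [0.6, -8, 15, 0, 0]]]}}

```text
time_s: 12.42
ee_pos: [469.9, -290.0, 140.5]
eef_rot: [-0.0, 0.985, 0.174, -0.001]
contact_force: [0.2, 0.7, 0.2]
grip_width: 0.6
```

>>> {"fn": "step_arm", "kwargs": {"series": [[[0.6, 0, 0, 10, 0], [0.6, 0, 0, 25, 0], [0.6, 0, 0, 25, 0], [0.6, 0, 0, 10, 0], [0.6, 0, 0, 0, 0]]]}}

```text
time_s: 13.05
ee_pos: [472.1, -286.0, 70.6]
eef_rot: [-0.001, 0.984, 0.177, -0.001]
contact_force: [-0.5, -0.1, 0.8]
grip_width: 0.6
```

Run:
```python
from h import *
e=readout.sense()["ee_pos"];p,d,m=grab("wrist")
c0=[463.8,-321.7,32.5];u,v=pix(c0,m)[0].round().astype(int)
c=ballfit(p,d,m,u,v,60,18,np.array(c0,float)); print(pix(c,m)); delta([c[0],c[1],-12],20.2)
q=pix(c,m)[0].astype(int); print(p[q[1],q[0]]); cv2.imwrite("pics/w9.png",p)
for n,x in dict(small_top=[575,160,57]).items(): pass
pt,dt,mt=grab("top"); V,U=np.mgrid[150:260,180:260]; W=toworld(U,V,dt[150:260,180:260],mt); ok=dt[150:260,180:260].ravel()>0
F=np.c_[(W[:,:2]-[500.9,131.5])@FX,(W[:,:2]-[500.9,131.5])@FY,W[:,2]]
k=ok&(F[:,0]>4)&(F[:,0]<125)&(np.abs(F[:,1])<22); r=F[:,2]-(30+F[:,0]*np.tan(np.deg2rad(12)))
for lo in range(5,125,10):
    j=k&(F[:,0]>=lo)&(F[:,0]<lo+10); print(lo,j.sum(),np.percentile(r[j],[50,90,98]).round(1) if j.any() else "")
cv2.imwrite("pics/t9.png",cv2.resize(pt[150:275,150:275],None,fx=4,fy=4,interpolation=2))
```

```text
1675 [ 463.7 -321.5   33.2] 0.39
[[323.89414459 244.74955869]]
t 13.1 pos [ 472.7 -286.7   71.4] yaw 20.33 grip 0.598 F [-0.2 -0.7  0.4] tilt [ 0.  0. -1.]
tool delta [-20.5  29.6  83.4] turn 0.13
[52 55 59]
5 10 [156.7 158.  158.1]
15 18 [ 2.9 14.2 19.1]
25 31 [-0.   4.8  8.1]
35 40 [0.8 5.1 6.6]
45 53 [1.5 4.  6.4]
55 49 [0.9 4.8 6.3]
65 53 [1.4 4.9 6.1]
75 50 [1.6 4.4 6.5]
85 49 [1.3 4.9 6.5]
95 51 [1.1 4.2 7.5]
105 49 [ 1.2  5.8 10.3]
115 54 [0.2 3.7 7. ]
```

>>> {"fn": "step_arm", "kwargs": {"series": [[[0.6, -10, 15, 0, 0], [0.6, -7, 10, 5, 0], [0.6, -3, 4.5, 15, 0], [0.6, 0, 0, 15, 0], [0.6, 0, 0, 5, 0]]]}}

```text
time_s: 13.78
ee_pos: [462.7, -321.0, 29.6]
eef_rot: [-0.001, 0.984, 0.176, -0.001]
contact_force: [-0.8, 0.5, 0.9]
grip_width: 0.6
```

Run:
```python
from h import *
p,d,m=grab("wrist")
c0=[463.8,-321.7,32.5];u,v=pix(c0,m)[0].round().astype(int)
c=ballfit(p,d,m,u,v,60,18,np.array(c0,float)); delta([c[0],c[1],-10],20.2)
```

```text
2862 [ 463.7 -321.4   33.1] 0.35
t 13.82 pos [ 462.9 -320.9   29.5] yaw 20.29 grip 0.597 F [-0.2  0.6 -1. ] tilt [-0.002  0.002 -1.   ]
tool delta [ 0.6  0.9 39.5] turn 0.09
```

>>> {"fn": "step_arm", "kwargs": {"series": [[[0.6, 0.6, 0.8, 12, 0], [0.6, 0, 0, 17, 0], [0.6, 0, 0, 9, 0], [0.6, 0, 0, 0, 0], [0, 0, 0, 0, 0]]]}}

```text
time_s: 14.45
ee_pos: [464.7, -322.8, -6.5]
eef_rot: [0.0, 0.984, 0.176, 0.0]
contact_force: [0.2, -0.1, 0.1]
grip_width: 0.527
```

>>> {"fn": "step_arm", "kwargs": {"series": [[[0, 0, 0, 0, 0], [0, 0, 0, 0, 0], [0, 0, 0, 0, 0], [0, 0, 0, 0, 0], [0, 0, 0, -5, 0]]]}}

```text
time_s: 15.08
ee_pos: [464.5, -323.0, -1.7]
eef_rot: [0.0, 0.984, 0.176, -0.0]
contact_force: [-2.1, -0.5, -0.3]
grip_width: 0.368
```

Gripped: width 0.368 is about 35 mm. I'll lift and carry it.

>>> {"fn": "step_arm", "kwargs": {"series": [[[0, 0, 0, -20, 0], [0, 0, 0, -40, 0], [0, 0, 0, -45, 0], [0, 0, 0, -22, 0], [0, 5, -8, 0, 0]]]}}

```text
time_s: 15.7
ee_pos: [467.5, -315.2, 127.1]
eef_rot: [0.002, 0.985, 0.175, 0.002]
contact_force: [-0.7, 0.3, -0.6]
grip_width: 0.37
```

>>> {"fn": "step_arm", "kwargs": {"series": [[[0, 16, -25, 0, 0], [0, 28, -42, 0, 0], [0, 34, -52, 0, 0], [0, 34, -52, 0, 0], [0, 34, -52, 0, 0]]]}}

```text
time_s: 16.32
ee_pos: [525.5, -51.2, 123.9]
eef_rot: [-0.0, 0.984, 0.176, -0.001]
contact_force: [0.8, -1.5, -0.0]
grip_width: 0.37
```

>>> {"fn": "step_arm", "kwargs": {"series": [[[0, 34, -52, 0, 0], [0, 34, -50, 0, 0], [0, 26, -40, 0, 0], [0, 17, -26, 0, 0], [0, 8, -12, 0, 0]]]}}

```text
time_s: 16.95
ee_pos: [574.3, 159.0, 123.7]
eef_rot: [-0.0, 0.984, 0.177, -0.001]
contact_force: [0.6, -0.1, -0.1]
grip_width: 0.373
```

>>> {"fn": "step_arm", "kwargs": {"series": [[[0, 2, -4, 0, 0], [0, 0, 0, 0, 0], [0, 0, 0, 0, 0], [0, 0, 0, 0, 0], [0, 0, 0, 0, 0]]]}}

```text
time_s: 17.58
ee_pos: [576.2, 160.2, 125.5]
eef_rot: [0.0, 0.984, 0.175, 0.0]
contact_force: [0.5, -0.1, -0.3]
grip_width: 0.371
```

Run:
```python
from h import *
s=readout.sense();e=s["ee_pos"];print(feed(e));delta(world(85,0,78),20.2)
p,d,m=grab("wrist");c0=e+[0,0,39];u,v=pix(c0,m)[0].round().astype(int)
c=ballfit(p,d,m,u,v,60,18,c0);print("held ball feeder",feed(c)); cv2.imwrite("pics/w10.png",p)
```

```text
[ 84.2  -0.  125.5]
t 17.57 pos [576.2 160.2 125.5] yaw 20.21 grip 0.371 F [ 0.5 -0.1 -0.3] tilt [ 0. -0. -1.]
tool delta [ 0.8 -0.  47.5] turn 0.01
4448 [575.3 160.7 164.8] 0.63
held ball feeder [ 83.6   0.7 164.8]
```

>>> {"fn": "step_arm", "kwargs": {"series": [[[0, 0, 0, 10, 0], [0, 0, 0, 20, 0], [0, 0, 0, 15, 0], [0, 0, 0, 4, 0], [0, 0, 0, 0, 0]]]}}

```text
time_s: 18.25
ee_pos: [576.0, 160.8, 76.1]
eef_rot: [0.0, 0.984, 0.176, -0.0]
contact_force: [0.3, -0.3, -0.2]
grip_width: 0.369
```

>>> {"fn": "step_arm", "kwargs": {"series": [[[0.55, 0, 0, 0, 0], [0.55, 0, 0, 0, 0], [0.55, 0, 0, 0, 0], [0.55, 0, 0, -20, 0], [0.55, 0, 0, -40, 0]]]}}

```text
time_s: 18.88
ee_pos: [574.7, 160.5, 135.8]
eef_rot: [0.0, 0.984, 0.176, -0.002]
contact_force: [0.8, -0.6, 0.2]
grip_width: 0.549
```

>>> {"fn": "step_arm", "kwargs": {"series": [[[0.55, 0, 0, -45, 0], [0.55, 0, 0, -40, 0], [0.55, 0, 0, -15, 0], [0.55, 0, 0, 0, 0], [0.55, 0, 0, 0, 0]]]}}

```text
time_s: 19.5
ee_pos: [574.9, 160.5, 234.6]
eef_rot: [0.0, 0.984, 0.176, -0.002]
contact_force: [-0.4, -0.0, 0.0]
grip_width: 0.548
```

Run:
```python
from h import *
e=readout.sense()["ee_pos"];p,d,m=grab("wrist");cv2.imwrite("pics/w11.png",p); np.savez("w11.npz",p=p,d=d,T=m["world_to_cam"])
V,U=np.mgrid[0:420,0:560];W=toworld(U,V,d,m).reshape(-1,3)[d.ravel()>0]
F=np.c_[(W[:,:2]-O)@FX,(W[:,:2]-O)@FY,W[:,2]]
k=(np.abs(F[:,1])<22)&(F[:,0]>0)&(F[:,0]<125)&(F[:,2]<140);r=F[:,2]-(30+F[:,0]*np.tan(np.deg2rad(12)))
for lo in range(0,125,8):
    j=k&(F[:,0]>=lo)&(F[:,0]<lo+8); print(lo,j.sum(),np.percentile(r[j],[50,98]).round(1) if j.any() else "")
j=(F[:,2]>158)&(F[:,2]<195)&(np.hypot(F[:,0],F[:,1])<25); print("knob",j.sum(),F[j].min(0) if j.any() else 0,F[j].max(0) if j.any() else 0)
delta(world(0,0,200),20.2)
```

```text
0 1068 [ 36.6 105.2]
8 139 [ 1.5 19.2]
16 105 [29.6 35.9]
24 211 [34.  37.9]
32 293 [32.6 37.8]
40 383 [24.9 33.6]
48 348 [ 1.2 25.2]
56 248 [0.9 2.3]
64 266 [0.8 2.3]
72 280 [0.8 2.2]
80 282 [0.8 2.4]
88 286 [0.9 2.2]
96 286 [1.  2.4]
104 304 [0.8 2.4]
112 322 [0.9 2.3]
120 213 [0.9 2.7]
knob 839 [-10.63991167 -12.89075921 162.17515559] [ 11.22260821   8.99122903 189.0142414 ]
t 19.55 pos [574.9 160.5 234.5] yaw 20.26 grip 0.554 F [-0.1 -0.  -0.1] tilt [-0.003 -0.001 -1.   ]
tool delta [-83.    0.6  34.8] turn 0.06
```

View pics/w11.png

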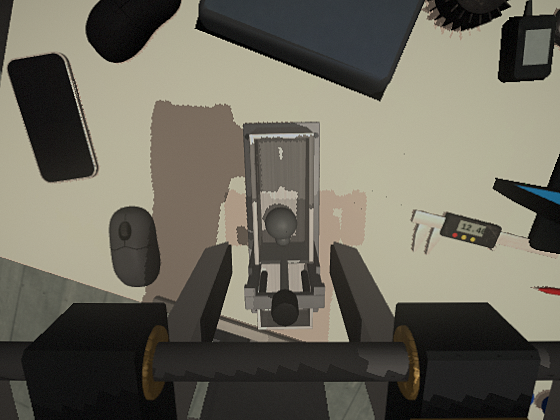

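The large ball sits in the chute at (281,222), with the small one in front of it near the gate. The knob is at (285,306), which is feeder (0.3, -2). I'll move over the knob.

>>> {"fn": "step_arm", "kwargs": {"series": [[[0.55, -12, 0.6, 0, 0], [0.55, -28, 1, 0, 0], [0.55, -28, 1, 0, 0], [0.55, -12, 0, 0, 0], [0.55, -3, 0, 0, 0]]]}}

```text
time_s: 20.18
ee_pos: [498.7, 129.5, 236.4]
eef_rot: [-0.0, 0.984, 0.176, 0.0]
contact_force: [-0.1, 0.2, 0.1]
grip_width: 0.548
```

>>> {"fn": "step_arm", "kwargs": {"series": [[[0.55, 0, 0, 10, 0], [0.55, 0, 0, 20, 0], [0.55, 0, 0, 10, 0], [0.55, 0, 0, 0, 0], [0.55, 0, 0, 0, 0]]]}}

```text
time_s: 20.8
ee_pos: [499.7, 129.8, 196.7]
eef_rot: [-0.0, 0.984, 0.176, 0.0]
contact_force: [0.5, 0.6, 0.7]
grip_width: 0.551
```

Run:
```python
from h import *
e=readout.sense()["ee_pos"];print(feed(e));p,d,m=grab("wrist")
V,U=np.mgrid[0:420,0:560];W=toworld(U,V,d,m).reshape(-1,3)[d.ravel()>0]
F=np.c_[(W[:,:2]-O)@FX,(W[:,:2]-O)@FY,W[:,2]]
j=(F[:,2]>158)&(F[:,2]<195)&(np.hypot(F[:,0],F[:,1])<20); print("knob",j.sum(),np.percentile(F[j],[1,50,99],axis=0).round(1))
delta(world(0,-2,128),20.2)
```

```text
[  1.9  -2.2 196.7]
knob 1108 [[ -9.7 -12.  165.6]
 [  2.7  -1.8 186.4]
 [ 10.5   8.3 188.3]]
t 20.85 pos [499.7 129.8 196.8] yaw 20.25 grip 0.552 F [-1.5 -0.9  0.9] tilt [ 0.001  0.    -1.   ]
tool delta [-2.1 -0.2 68.8] turn 0.05
```

>>> {"fn": "step_arm", "kwargs": {"series": [[[0.55, -1.5, 0, 12, 0], [0.55, 0, 0, 25, 0], [0.55, 0, 0, 21, 0], [0.55, 0, 0, 9, 0], [0.55, 0, 0, 0, 0]]]}}

```text
time_s: 21.48
ee_pos: [497.3, 129.0, 128.9]
eef_rot: [0.0, 0.984, 0.176, -0.001]
contact_force: [-0.8, -0.7, -0.3]
grip_width: 0.552
```

>>> {"fn": "step_arm", "kwargs": {"series": [[[0.4, 0, 0, 0, 0], [0.3, 0, 0, 0, 0], [0, 0, 0, 0, 0], [0, 0, 0, 0, 0], [0, 0, 0, 0, 0]]]}}

```text
time_s: 22.1
ee_pos: [498.2, 128.8, 129.8]
eef_rot: [0.0, 0.984, 0.176, 0.0]
contact_force: [1.6, -1.4, 3.4]
grip_width: 0.227
```

Run:
```python
from h import *
e=readout.sense()["ee_pos"];print(feed(e));delta(e+[0,0,24],20.2)
```

```text
[  0.2  -2.6 129.8]
t 22.1 pos [498.2 128.8 129.8] yaw 20.23 grip 0.227 F [ 1.6 -1.4  3.4] tilt [ 0.001 -0.    -1.   ]
tool delta [  0.   0. -24.] turn 0.03
```

The knob is gripped, at about 21 mm width. I'll pull up 24 mm.

>>> {"fn": "step_arm", "kwargs": {"series": [[[0, 0, 0, -4, 0], [0, 0, 0, -6, 0], [0, 0, 0, -6, 0], [0, 0, 0, -5, 0], [0, 0, 0, -3, 0]]]}}

```text
time_s: 22.72
ee_pos: [498.0, 128.8, 153.6]
eef_rot: [0.0, 0.984, 0.176, 0.0]
contact_force: [4.2, -3.7, -8.8]
grip_width: 0.228
```

>>> {"fn": "step_arm", "kwargs": {"series": [[[0, 0, 0, 0, 0], [0, 0, 0, 0, 0], [0, 0, 0, 0, 0], [0, 0, 0, 0, 0], [0, 0, 0, 0, 0]]]}}

```text
time_s: 23.35
ee_pos: [498.0, 128.8, 153.3]
eef_rot: [0.0, 0.984, 0.176, 0.0]
contact_force: [4.0, -2.7, -7.6]
grip_width: 0.228
```

Run:
```python
from h import *
e=readout.sense()["ee_pos"];print(feed(e));delta(e,20.2)
p,d,m=grab("wrist")
V,U=np.mgrid[0:420,0:560];W=toworld(U,V,d,m).reshape(-1,3);W[d.ravel()<=0]=np.nan
F=np.c_[(W[:,:2]-O)@FX,(W[:,:2]-O)@FY,W[:,2]]
j=(F[:,2]>178)&(F[:,2]<225)&(np.abs(F[:,0])<14)&(np.abs(F[:,1]+2)<9); print("knob top",j.sum(),np.percentile(F[j,2],[5,50,90,95]).round(1))
g=np.hstack([p[150:420,150:410]])
t,dt,mt=grab("top");s,ds,ms=grab("side")
def crop(im,c,m,w,f):
    x,y=pix(c,m)[0].round().astype(int); return cv2.resize(im[max(0,y-w):y+w,max(0,x-w):x+w],(f,f),interpolation=2)
C=world(-20,0,60)
cv2.imwrite("pics/f1.png",np.hstack([cv2.resize(g,(266,266)),crop(t,C,mt,32,266),crop(s,C,ms,40,266)]))
V,U=np.mgrid[0:420,0:560];O2=np.array([500.9,131.5])
for n,F in(("wrist",F),("top",None),("side",None)):
    if F is None:
        W=toworld(U,V,dt if n=="top" else ds,mt if n=="top" else ms);F=np.c_[(W[:,:2]-O2)@FX,(W[:,:2]-O2)@FY,W[:,2]]
    k=(F[:,0]>-100)&(F[:,0]<-14)&(np.abs(F[:,1])<26)&(F[:,2]<45)&(F[:,2]>3);print(n,"tray",k.sum())
    for lo in range(-104,-12,8):
        q=k&(F[:,0]>=lo)&(F[:,0]<lo+8); 
        if q.sum()>3: print(lo,q.sum(),np.percentile(F[q,2],[10,50,98]).round(1),end=";")
    k=(F[:,0]>4)&(F[:,0]<70)&(np.abs(F[:,1])<15)&(F[:,2]<100);r=F[:,2]-30-F[:,0]*.2126
    print("\nchute hump",[ (lo,np.percentile(r[k&(F[:,0]>=lo)&(F[:,0]<lo+8)],95).round()) for lo in range(4,70,8) if (k&(F[:,0]>=lo)&(F[:,0]<lo+8)).sum()>3])
```

```text
[ -0.   -2.6 153.3]
t 23.35 pos [498.  128.8 153.3] yaw 20.24 grip 0.228 F [ 4.  -2.7 -7.6] tilt [ 0. -0. -1.]
tool delta [0. 0. 0.] turn 0.04
knob top 2030 [192.4 209.9 210.8 211. ]
wrist tray 653
-56 114 [13.7 14.7 16.2];-48 249 [14.3 15.3 16.8];-40 256 [15.  15.9 17.4];-32 34 [15.5 16.7 18. ];
chute hump [(4, np.float64(37.0)), (12, np.float64(38.0)), (20, np.float64(36.0)), (28, np.float64(32.0)), (36, np.float64(19.0)), (44, np.float64(2.0)), (52, np.float64(2.0)), (60, np.float64(2.0)), (68, np.float64(2.0))]
top tray 542
-104 27 [ 9.  13.4 29.9];-96 47 [ 8.3 13.1 30.2];-88 50 [ 9.2 12.1 17.8];-80 51 [ 9.  12.8 17.7];-72 49 [10.2 13.4 17.8];-64 50 [11.4 13.9 18.1];-56 51 [11.6 14.6 18.3];-48 51 [12.1 15.5 19.9];-40 51 [13.6 16.3 20.8];-32 53 [13.3 17.1 21.5];-24 47 [14.9 17.  23.4];-16 15 [15.2 18.6 29.8];
chute hump []
side tray 272
-96 6 [28.4 32.4 42.9];-88 5 [15.4 18.7 41.8];-80 28 [ 8.7 11.8 33.6];-72 27 [ 9.8 12.5 34.4];-64 27 [ 9.6 11.9 32.3];-56 29 [10.9 14.  29.7];-48 23 [10.3 13.6 37.6];-40 31 [10.7 13.6 28. ];-32 30 [11.  15.9 42.1];-24 45 [14.4 17.8 42.9];-16 20 [21.4 27.4 42.2];
chute hump [(4, np.float64(2.0)), (12, np.float64(-2.0)), (20, np.float64(-770.0)), (28, np.float64(-768.0)), (36, np.float64(-774.0)), (44, np.float64(-773.0)), (52, np.float64(-778.0)), (60, np.float64(-781.0)), (68, np.float64(-193.0))]
```

View pics/f1.png

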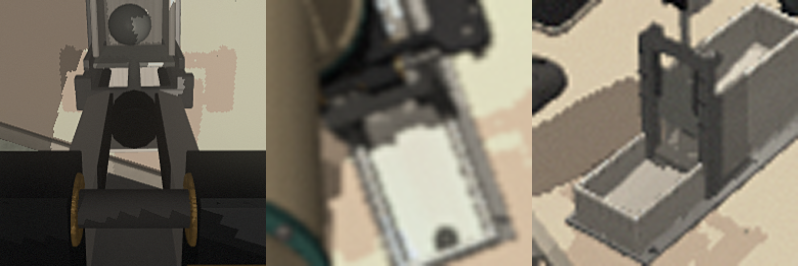

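The small ball is in the tray, at its far end: centre crop at (445,237), with raised depth at x≈-98. The large ball is still in the chute, seen in the left crop at (130,22). The knob has risen about 24 mm and the pull reads about 8 N. I'll hold for one more call, then hand in.

>>> {"fn": "step_arm", "kwargs": {"series": [[[0, 0, 0, 0, 0], [0, 0, 0, 0, 0], [0, 0, 0, 0, 0], [0, 0, 0, 0, 0], [0, 0, 0, 0, 0]]]}}

```text
time_s: 24.12
ee_pos: [498.0, 128.8, 153.3]
eef_rot: [0.0, 0.984, 0.176, 0.0]
contact_force: [4.7, -2.5, -7.6]
grip_width: 0.226
```

Run:
```python
from h import *
e=readout.sense()["ee_pos"];delta(e,20.2)
p,d,m=grab("wrist");V,U=np.mgrid[0:420,0:560];W=toworld(U,V,d,m);F=np.c_[(W[:,:2]-O)@FX,(W[:,:2]-O)@FY,W[:,2]]
j=(F[:,2]>198)&(F[:,2]<225)&(np.abs(F[:,0])<9)&(np.abs(F[:,1]+2)<9); print("knob top",np.median(F[j,2]).round(1))
if 150<e[2]<156: print(robot.finish_job())
```

```text
t 24.12 pos [498.  128.8 153.3] yaw 20.25 grip 0.226 F [ 4.7 -2.5 -7.6] tilt [ 0. -0. -1.]
tool delta [0. 0. 0.] turn 0.05
knob top 210.2
the job is handed in; nothing more can be done
None
```

I dropped the small ball into the chute, then the large one. I then pulled the gate up by its knob and handed the job in at about 24 s, still holding it; no verdict is reported.

**Last checks:**
- **Gate:** the tool had risen 23.5 mm and the knob's top about 24 mm by depth. The pull was steady at about 7.6 N, and the height did not drift over the last call.
- **Balls:** the pictures show the small ball at the far end of the tray and the large one behind the gate in the chute.
- **Bystanders:** I never came near the mouse, tape roll or sticky pad, and they looked in place in the wrist views along the way. I did not measure them again at the end.

**What failed or disagreed:**
- **First grasp missed:** the first try at the small ball closed above it without touching it. Depth showed the fingertips 29 mm behind the reported tool point, not 8 mm ahead as the description says. I corrected all later heights by about 37 mm.
- **Cameras disagree:** the top and wrist cameras differ by about 4 mm along x. I went by the wrist camera.

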